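# Slide the press plate off its rest and lay it on the leaf pack

## Robot

A 7-joint arm with a two-finger parallel gripper is mounted at the origin on the work surface. World frame = base frame: x ahead of the robot, y to its left, z up, the work surface at z = 0. Lengths are in m, angles in rad, forces in N, time in s.
With the tool pointing down it reaches from about 0.35 to 0.9 m from the base axis. Payload 8.1 kg.
Tool frame: the origin (TCP) lies between the finger pads; the fingertips stand 8 mm ahead of it and the grasp point (between the pads) lies 11 mm behind it (arm.tcp_to_tips is the distance from the TCP to the fingertips, in m); z points along the fingers, x is the direction in which the jaws open and shut, and the axes are right-handed (so a half turn about z gives the same grasp; the last joint's range is limited). The gripper opens to 92 mm and grips with 3 to 60 N. Pads are 19 mm wide; open, the fingers measure 130 mm over their backs; the gripper's body (75 mm by 190 mm) begins 47 mm behind the grasp point.
Start: joints at [-1.384, 0.434, 0.025, 1.573, -0.012, 1.134, -0.075], TCP at [0.179, 0.599, 0.235] pointing down, gripper open.
Joint ranges: [-2.62, 2.62], [-0.44, 2.09], [-1.27, 1.32], [0.08, 2.57], [-1.32, 4.46], [0.12, 2], [-2.74, 2.74]. Speed limits (rad/s): [2.22, 2.22, 3.01, 3.01, 3.14, 3.14, 3.14].

## Interface

Orientations are given as a rotation vector (axis times angle).
In Python, from cell import arm, eyes gives the robot as it stands.
- The arm moves only by the tool play_rows, never from a script. Its argument "rows" is a list of rows, each a list of 3 entries, a list of its own where there are three numbers: the shift along the tool's x, y, z each as a share of 50 cm, from -1 to 1, then the turn, a rotation vector about the tool's x, y, z each as a share of 60 degrees, from -1 to 1, then the opening, from -1 (shut) to 1 (fully open), so that 0 is half open. In form: [[[dx, dy, dz], [ax, ay, az], grip], ...]. A call has 1 to 10 rows; each row is the pose to reach, as a shift and turn from the pose commanded when the call began, along the tool's axes at that moment; what a row does not reach only later rows make up. A row lasts 1/10 s, in which the tool goes at most 50 mm and 8.59 degrees, less where a joint would pass 70% of its speed; a pose out of reach is approached as far as the arm can. A call with a number of a shift or a turn outside -1 to 1 is refused whole. A call with a gripper value outside its range is refused whole. The fingers move at their own pace and stop on an object; "newtons" is the grip in N (left out, the last holds). Time passes only in rows, so rows that repeat a pose let the fingers close. It gives the time, the measured TCP pose, the force and the opening at its end, in the units of the state.
- arm.observe(): the state, without advancing time (a new reading comes with each control period).
- eyes.get_image(name): name is "scene" or "top" or "wrist"; returns (picture, depth): 480x640x3 uint8, red, green, blue; 480x640 float32, m along the optical axis (not along the pixel's ray), 0 where there is no reading.
- eyes.get_calibration(name): a dict with "intrinsics" (3x3 intrinsics, pixels), "R" (3x3) and "t" (3): a world point X has camera coordinates R X + t. Camera axes: x right, y down, z forward; pixel columns grow to the right and rows downward; lengths in m; the calibration is good to about 2 mm. The wrist camera is an equidistant fisheye: a pixel r from the principal point sees the ray r / f radians off the axis. A picture is of the moment at which its call begins: read the wrist's pose just before it. get_calibration takes no time and is no camera call; for the wrist camera it gives the pose at the moment of the call.
- arm.sign_off(): hands the job in, once; it reports no verdict.
The state is a dict: "clock": time; "joints": joint angles; "dq": joint speeds; "joint_efforts": joint torques, N m; "position": TCP position; "ee_rot": TCP orientation; "force": force on the tool from outside, world axes, zero at the start; "ft_torque": the same for the moment, N m; "width": opening from 0.0 (shut) to 1.0 (fully open).
Only numpy, scipy, OpenCV 4.12 (cv2) and the standard library are available. Lean on these libraries where they do the work, as an engineer would, in place of code of your own. Each camera call takes 0.05 s, during which the arm holds its last target.

## Task

Press down on top of the thin metal plate and slide it along its guide way until about a third of it sticks out over the open end of the wooden rest, and let it rest there. Then take it by the long edges of the end that sticks out, lift it, and lay it flat on the leaf pack without dropping or tipping it, in line with the pack and centred so that it covers the whole pack, and let go. Leave the spool, the knife and the dish of rolled leaves where they are.

Things in the scene. Friction and masses are not known exactly. Their poses are not given: they have to be found in the camera images.
- plate: loose flat plate of bare aluminium, 170 x 60 x 5 mm (x, y, z), about 0.14 kg. Origin at the centre of its underside, x along its length. It starts in the rest's guide way, top flush with the rails, so its edges cannot be gripped there; it slides easily on the waxed wood (friction about 0.25): press with 5 to 20 N to slide it. With over 85 mm (half) out it tips off. Both ends are alike.
- rest: fixed wooden block, 200 x 122 x 50 mm (x, y, z), origin at the centre of its underside. Guide way along its top: 66 mm wide, 5 mm deep (floor 45 mm above the table), between 28 mm rails; open at the -x end (roughly facing the robot), closed at +x by a 10 mm stop. The plate slides out towards -x only; at the start its front is 10 to 17 mm inside the open end.
- pack: fixed pack of brown dried leaf blanks on a light wooden block of the same outline: together a firm block 110 x 42 mm (x, y), 42 mm high, flat on top. Origin at the centre of its underside, on the table; x along its length. The plate laid centred on it overhangs 30 mm at each end and 9 mm at each side. The table round it is clear.
- spool: bystander: loose small wooden thread spool standing upright, 38 mm across, 48 mm tall; origin at the centre of its underside
- knife: bystander: loose small knife with a wooden handle, 190 mm long in all, 20 mm wide and 16 mm high, lying along its x; origin on the table near its middle
- dish: bystander: fixed round steel dish, 164 mm across and 22 mm high, heaped with rolled leaves to about 45 mm; origin at the centre of its underside
Not all that is in view belongs to the job. Of the things shaped like the plate, the aluminium one is meant. Of the things that look like the rest, take the one that is farthest from the robot's base at the start.

How it is judged:
On the way:
1. the plate lies still and untouched in the guide way with 40 to 80 mm of it out over the open end (x of plate in the frame of rest between -0.095 and -0.055 m and z of plate in the frame of rest below 0.049 m and angle between plate's own z axis and vertical below 0.06 rad and linear speed of plate below 0.02 m/s and contact force between the fingers and plate below 0.1 N), for 0.2 s.
At the end, for the whole second after the job is handed in: The plate lies flat (within 0.05 rad), still and released on top of the leaf pack, its centre within 25 mm of the pack's centre along the pack and 11 mm across it, its length within 0.18 rad of the pack's (x of plate in the frame of pack between -0.025 and 0.025 m and y of plate in the frame of pack between -0.011 and 0.011 m and z of plate in the frame of pack between 0.038 and 0.046 m and angle between the x axis of plate and the x axis of pack, either way round below 0.18 rad and angle between plate's own z axis and vertical below 0.05 rad and linear speed of plate below 0.02 m/s and contact force between the fingers and plate below 0.1 N); the robot touches nothing.
It fails at once if the plate falls off the rest or the pack: its centre comes below 20 mm, or it tips by more than 0.6 rad (height (world z) of plate below 0.02 m or angle between plate's own z axis and vertical above 0.6 rad).
It fails at once if the plate is dropped: it moves faster than 0.45 m/s while no finger touches it (linear speed of plate above 0.45 m/s and contact force between the fingers and plate below 0.1 N).
It fails at once if the spool or the knife is moved by more than 30 mm (distance of any of spool, knife from where it was at the start of the episode above 0.03 m).
It fails at once if the dish of rolled leaves is pushed with more than 5 N (contact force between any of the arm, the fingers and dish above 5 N).
It also fails if it takes over 56 s, if anything falls off the work surface, if the arm or the gripper's body presses on something with over 40 N, if the wrist force passes 120 N, or if a joint passes its speed limit or range.

## Working session

There is one attempt and no reset: what is moved stays moved. The work goes in short steps, Python scripts to look and compute and a tool call to move; the robot and the scene stay as the last step left them, time stands still between calls to the robot, and variables do not carry over. Pictures are saved under pics/ and viewed, and the job is handed in when it is done.

Besides the shell and the picture viewer there is one more tool, called after "Emit:" by a JSON object that holds its "op" and its "data". play_rows: Moves the arm, as the interface text tells. Its arguments: {"type":"object","properties":{"rows":{"type":"array","items":{"type":"array"}},"newtons":{"type":"number"}},"required":["rows"]}

```bash
mkdir -p pics; ls; python3 - <<'E'
from cell import arm, eyes
import cv2
print(arm.observe(), arm.tcp_to_tips)
for n in ("scene","top"):
    p,d=eyes.get_image(n); c=eyes.get_calibration(n); print(n,c)
    cv2.imwrite(f"pics/{n}0.png",p[:,:,::-1])
    import numpy as np; np.savez(f"{n}0.npz",p=p,d=d,**{k:np.array(v) for k,v in c.items()})
E
```

```text
pics
{'clock': 0.0, 'joints': array([-1.38360433,  0.43523447,  0.02498897,  1.57408586, -0.01161131,
        1.13400522, -0.07505525]), 'dq': array([-1.85807440e-04,  5.17752907e-05, -1.70612436e-04,  2.91269564e-04,
        3.68111748e-04, -1.89456307e-04, -1.07178065e-03]), 'joint_efforts': array([-1.17270943e-04, -6.67837214e+01,  9.84888487e-01, -3.14473271e+01,
       -6.05750293e-02,  4.27895319e-02,  1.90894953e-04]), 'position': array([0.17851262, 0.59844575, 0.23394236]), 'ee_rot': array([ 2.51810858e+00,  1.87672178e+00, -1.85907797e-03]), 'force': array([ 0.35887798,  0.83554363, -0.95782973]), 'ft_torque': array([-0.06021606, -0.02556165, -0.00684905]), 'width': 0.9995358874525209} 0.008
scene {'intrinsics': array([[525.63133186,   0.        , 315.1759731 ],
       [  0.        , 525.63133186, 244.88583444],
       [  0.        ,   0.        ,   1.        ]]), 'R': array([[-0.31144742,  0.95016478, -0.01368957],
       [ 0.53498534,  0.16341632, -0.82890638],
       [-0.78536055, -0.26548447, -0.55921982]]), 't': array([ 0.14818198, -0.27052733,  1.65947455])}
top {'intrinsics': array([[533.34103071,   0.        , 327.05717426],
       [  0.        , 533.34103071, 245.29454656],
       [  0.        ,   0.        ,   1.        ]]), 'R': array([[ 0.13813025, -0.99040371,  0.0045303 ],
       [-0.96425881, -0.13552531, -0.22767924],
       [ 0.22610834,  0.02708101, -0.97372565]]), 't': array([-0.04885   ,  0.57762114,  1.01442424])}
```

View pics/scene0.png

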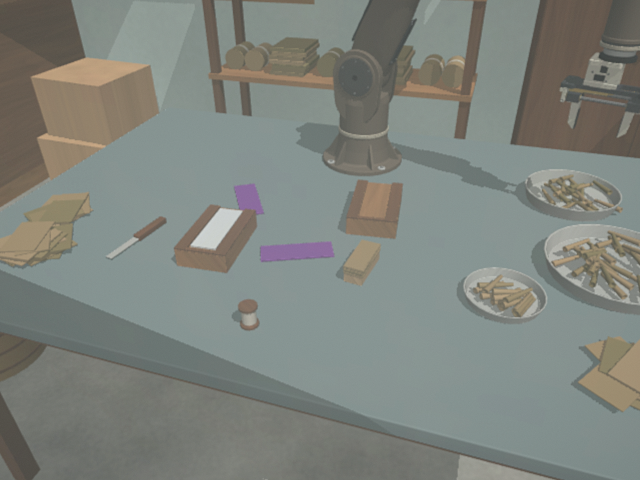

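View pics/top0.png

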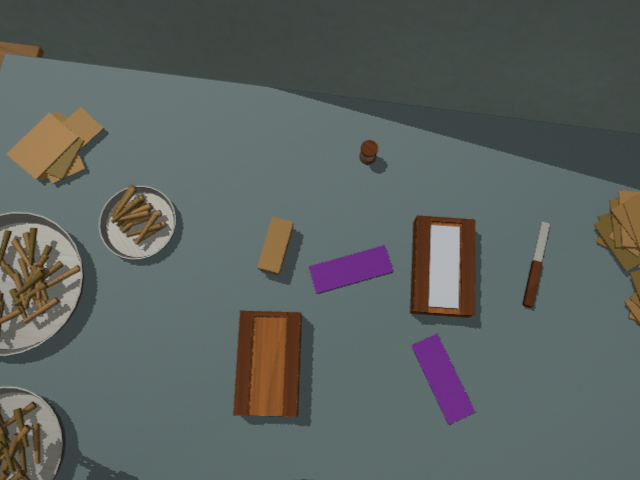

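The plate-like things in the top view are the aluminium plate (445,266) and two purple strips (351,269) and (443,379). The rest-like blocks are (444,267), which holds the aluminium plate and is farther away, and (268,364), which is nearer and has a wooden insert. The pack is at (276,245). I choose the aluminium plate in the right-hand rest and will check it in a close crop.

```bash
python3 - <<'E'
import cv2
p=cv2.imread("pics/top0.png")
a=cv2.resize(p[205:330,400:490],None,fx=4.4,fy=4.4,interpolation=cv2.INTER_CUBIC)
b=cv2.resize(p[205:330,245:305],None,fx=4.4,fy=4.4,interpolation=cv2.INTER_CUBIC)
cv2.imwrite("pics/crop0.png",cv2.hconcat([a,b])); print(a.shape,b.shape)
E
```

```text
(550, 396, 3) (550, 264, 3)
```

View pics/crop0.png

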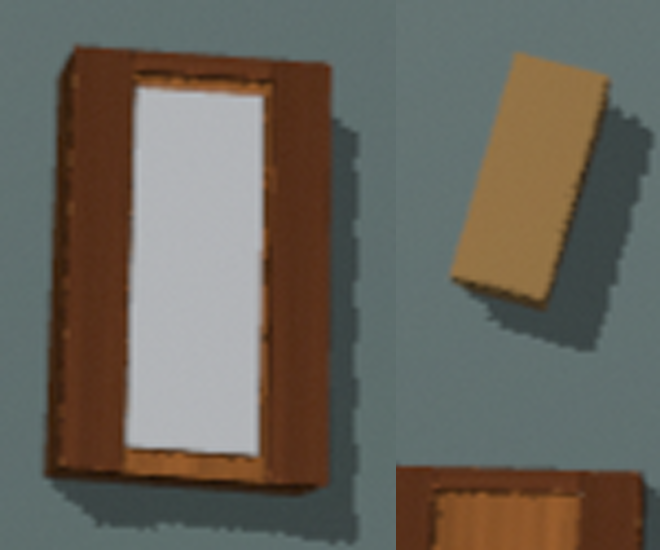

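```bash
cat > h.py <<'E'
import numpy as np, cv2
def proj(cal,uv,z):
    K,R,t=[np.array(cal[k]) for k in("intrinsics","R","t")]
    uv=np.atleast_2d(uv).astype(float)
    r=np.c_[uv,np.ones(len(uv))]@np.linalg.inv(K).T@R
    c=-R.T@t
    return c+r*((z-c[2])/r[:,2])[:,None]
def rep(n,P):
    c=P.mean(0); ax=(P[0]+P[1]-P[2]-P[3])/2; w=(P[0]+P[3]-P[1]-P[2])/2
    print(n,"c",c.round(4),"len",np.hypot(*ax[:2]).round(4),"wid",np.hypot(*w[:2]).round(4),"yaw",np.arctan2(ax[1],ax[0]).round(4), "yaw from w",(np.arctan2(w[1],w[0])-np.pi/2).round(4))
E
python3 - <<'E'
from h import *
T=np.load("top0.npz")
def cr(l,x0):
    l=np.array(l,float); return np.c_[(l[:,0]+.5)/4.4-.5+x0,(l[:,1]+.5)/4.4-.5+205]
for n,l,x0,z in (("plate",[(136,86),(264,95),(258,457),(125,448)],400,.05),("rest",[(77,47),(330,65),(327,487),(48,476)],400,.05),("pack",[(120,53),(212,78),(149,304),(56,278)],245,.042)):
    uv=cr(l,x0); P=proj(T,uv,z); rep(n,P)
# depth check
    K,R,t=T["intrinsics"],T["R"],T["t"]; u=uv.mean(0).round().astype(int); d=T["d"][u[1],u[0]]
    print("  depth pt",(R.T@(d*np.linalg.inv(K)@[u[0],u[1],1]-t)).round(4))
K,R,t=T["intrinsics"],T["R"],T["t"]
# spool, knife, dish approx
print(proj(T,[(369,146)],.048),proj(T,[(531,300),(545,225)],.01),proj(T,[(138,222)],.02))
# plate mask
hsv=cv2.cvtColor(T["p"],cv2.COLOR_RGB2HSV); m=((hsv[...,1]<40)&(hsv[...,2]>120)).astype(np.uint8); m[:, :400]=0;m[:,490:]=0;m[:200]=0;m[340:]=0
ct=max(cv2.findContours(m,0,2)[0],key=cv2.contourArea)[:,0]
P=proj(T,ct,.05)[:,:2]; print(cv2.minAreaRect(P.astype(np.float32)*1000))
m=((hsv[...,1]>90)&(hsv[...,2]>110)).astype(np.uint8); m[:, :250]=0;m[:,300:]=0;m[:200]=0;m[290:]=0
ct=max(cv2.findContours(m,0,2)[0],key=cv2.contourArea)[:,0]
P=proj(T,ct,.042)[:,:2]; print(cv2.minAreaRect(P.astype(np.float32)*1000))
E
```

```text
plate c [ 0.5738 -0.2106  0.05  ] len 0.1715 wid 0.0606 yaw 0.0656 yaw from w 0.0691
  depth pt [ 0.5725 -0.21    0.0521]
rest c [ 0.5757 -0.2103  0.05  ] len 0.202 wid 0.1234 yaw 0.0519 yaw from w 0.0832
  depth pt [ 0.5725 -0.21    0.0521]
pack c [0.5706 0.1391 0.042 ] len 0.1126 wid 0.0456 yaw -0.1081 yaw from w -0.1348
  depth pt [0.57   0.1393 0.0429]
[[ 0.81371144 -0.02700545  0.048     ]] [[ 0.53502357 -0.40503245  0.01      ]
 [ 0.7020867  -0.42662048  0.01      ]] [[0.58407495 0.43986321 0.02      ]]
((573.8239135742188, -210.38427734375), (169.769775390625, 61.253623962402344), 3.8858840465545654)
((571.5068359375, 139.3863525390625), (45.047210693359375, 111.55955505371094), 83.41387939453125)
```

```bash
cat >> h.py <<'E'
from scipy.spatial.transform import Rotation as Ro
def down(jaw):  # tool x at world angle jaw, z down
    x=np.array([np.cos(jaw),np.sin(jaw),0]);z=np.array([0,0,-1.]);return Ro.from_matrix(np.c_[x,np.cross(z,x),z])
def plan(pos,jaw,st=None,Rcur=None):
    if st is None:
        from cell import arm; st=arm.observe()
    R=Ro.from_rotvec(st["ee_rot"])
    s=R.inv().apply(np.array(pos)-st["position"])/.5
    a=(R.inv()*down(jaw)).as_rotvec()/(np.pi/3)
    print("clk",round(st["clock"],2),"pos",st["position"].round(4),"jawang",np.arctan2(*R.as_matrix()[[1,0],0]).round(4),"tilt",np.round(R.as_matrix()[:,2],3),"F",st["force"].round(1),"w",round(st["width"],3),"\n shift",s.round(4),"turn",a.round(4))
E
python3 -c "
from h import *
j=np.pi/2+.068
plan((.594,-.209,.15),j)"
```

```text
clk 0.1 pos [0.1785 0.5985 0.234 ] jawang 1.281 tilt [-0.    -0.001 -1.   ] F [-0.5  0.1  0.6] w 1.003 
 shift [-1.31    1.2578  0.1701] turn [-1.000e-04  1.400e-03 -3.417e-01]
```

Emit:
{"op": "play_rows", "data": {"rows": [[[-0.07, 0.06, 0], [0, 0, -0.03], -1], [[-0.14, 0.13, 0], [0, 0, -0.07], -1], [[-0.21, 0.2, 0], [0, 0, -0.1], -1], [[-0.28, 0.27, 0], [0, 0, -0.14], -1], [[-0.35, 0.34, 0], [0, 0, -0.17], -1], [[-0.42, 0.4, 0], [0, 0, -0.2], -1], [[-0.49, 0.47, 0], [0, 0, -0.24], -1], [[-0.56, 0.54, 0], [0, 0, -0.28], -1], [[-0.63, 0.61, 0], [0, 0, -0.31], -1], [[-0.66, 0.63, 0], [0, 0, -0.34], -1]], "newtons": 20}}

```text
clock: 1.1
position: [0.388, 0.188, 0.2348]
ee_rot: [2.151, 2.288, -0.001]
force: [0.7, 1.1, -0.1]
width: 0.178
```

```bash
python3 -c "
from h import *
j=np.pi/2+.068
plan((.594,-.209,.15),j)"
```

```text
clk 1.1 pos [0.388  0.188  0.2348] jawang 1.6325 tilt [ 0.001 -0.001 -1.   ] F [ 0.7  1.1 -0.1] w 0.178 
 shift [-0.8177  0.3622  0.1706] turn [ 0.0005  0.0011 -0.006 ]
```

Emit:
{"op": "play_rows", "data": {"rows": [[[-0.09, 0.04, 0], [0, 0, 0], -1], [[-0.18, 0.08, 0], [0, 0, 0], -1], [[-0.27, 0.12, 0], [0, 0, 0], -1], [[-0.36, 0.16, 0], [0, 0, 0], -1], [[-0.45, 0.2, 0], [0, 0, 0], -1], [[-0.54, 0.24, 0.02], [0, 0, 0], -1], [[-0.63, 0.28, 0.06], [0, 0, 0], -1], [[-0.71, 0.31, 0.11], [0, 0, 0], -1], [[-0.78, 0.345, 0.15], [0, 0, -0.006], -1], [[-0.818, 0.362, 0.17], [0, 0, -0.006], -1]]}}

```text
clock: 2.1
position: [0.5934, -0.2072, 0.1471]
ee_rot: [-2.142, -2.296, 0.004]
force: [-0.6, -0.3, -0.2]
width: 0.008
```

```bash
python3 - <<'E'
from h import *
from cell import eyes
j=np.pi/2+.068
plan((.594,-.209,.15),j)
p,d=eyes.get_image("wrist");c=eyes.get_calibration("wrist");print(c)
cv2.imwrite("pics/w1.png",p[:,:,::-1])
E
```

```text
clk 2.1 pos [ 0.5934 -0.2072  0.1471] jawang 1.6404 tilt [-0.003 -0.001 -1.   ] F [-0.6 -0.3 -0.2] w 0.008 
 shift [-0.0038  0.001  -0.0058] turn [-0.0027  0.0009  0.0015]
{'intrinsics': array([[371.64829954,   0.        , 315.04517765],
       [  0.        , 371.64829954, 244.09007124],
       [  0.        ,   0.        ,   1.        ]]), 'R': array([[-0.06878816,  0.99762963, -0.0018186 ],
       [ 0.95806852,  0.0665684 ,  0.2786994 ],
       [ 0.27815984,  0.01742887, -0.96037667]]), 't': array([ 0.25050783, -0.56399765,  0.14511774])}
```

View pics/w1.png

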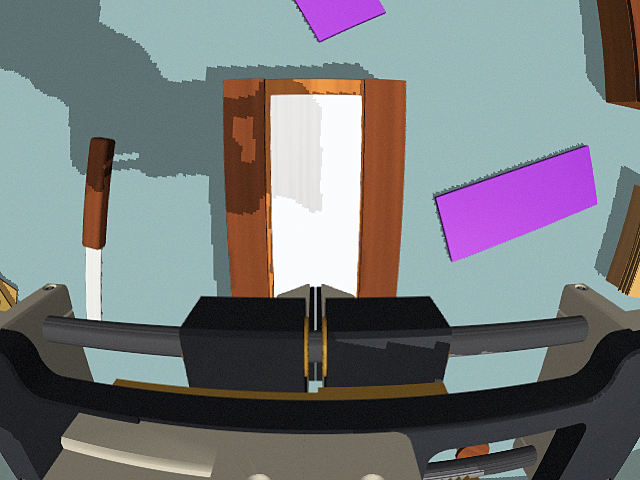

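The plate is in the guide way: near corners at about (271,95) and (361,95), and the rest's open end at (223,80)-(406,80). The closed fingers are at (316,290), above the plate's rear half. I'll measure the gap at the open end.

```bash
cat >> h.py <<'E'
def fproj(cal,uv,z):
    K,R,t=[np.array(cal[k]) for k in("intrinsics","R","t")]
    uv=np.atleast_2d(uv).astype(float); q=(uv-K[:2,2])/K[0,0]; th=np.linalg.norm(q,axis=1)
    r=np.c_[q/th[:,None]*np.sin(th)[:,None],np.cos(th)]@R; c=-R.T@t
    return c+r*((z-c[2])/r[:,2])[:,None]
E
python3 - <<'E'
from h import *
from cell import eyes
c=eyes.get_calibration("wrist")
P=fproj(c,[(271,95),(361,95),(223,80),(406,80),(274,290),(362,290)],.05);print(P.round(4))
E
```

```text
[[ 0.4894 -0.2462  0.05  ]
 [ 0.4853 -0.1874  0.05  ]
 [ 0.4797 -0.2793  0.05  ]
 [ 0.4714 -0.158   0.05  ]
 [ 0.6254 -0.2377  0.05  ]
 [ 0.621  -0.174   0.05  ]]
```

Emit:
{"op": "play_rows", "data": {"rows": [[[-0.003, 0, 0.05], [0, 0, 0], -1], [[-0.003, 0, 0.11], [0, 0, 0], -1], [[-0.003, 0, 0.15], [0, 0, 0], -1], [[-0.003, 0, 0.16], [0, 0, 0], -1], [[-0.003, 0, 0.16], [0, 0, 0], -1]]}}

```text
clock: 2.65
position: [0.5934, -0.2046, 0.0692]
ee_rot: [-2.138, -2.3, 0.001]
force: [0.0, 0.2, 0.4]
width: 0.008
```

Emit:
{"op": "play_rows", "data": {"rows": [[[0, 0, 0.003], [0, 0, 0], -1], [[0, 0, 0.006], [0, 0, 0], -1], [[0, 0, 0.009], [0, 0, 0], -1]]}}

```text
clock: 2.95
position: [0.5945, -0.2051, 0.0661]
ee_rot: [2.139, 2.3, 0.001]
force: [-0.4, 0.1, -0.3]
width: 0.005
```

Emit:
{"op": "play_rows", "data": {"rows": [[[-0.005, 0, 0.004], [0, 0, 0], -1], [[-0.009, 0, 0.008], [0, 0, 0], -1], [[-0.009, 0, 0.012], [0, 0, 0], -1], [[-0.009, 0, 0.012], [0, 0, 0], -1]]}}

```text
clock: 3.35
position: [0.594, -0.2095, 0.0588]
ee_rot: [-2.139, -2.3, 0.0]
force: [-0.6, 0.4, 0.0]
width: 0.003
```

Emit:
{"op": "play_rows", "data": {"rows": [[[0, 0, 0.002], [0, 0, 0], -1], [[0, 0, 0.004], [0, 0, 0], -1], [[0, 0, 0.004], [0, 0, 0], -1]]}}

```text
clock: 3.65
position: [0.5944, -0.2095, 0.0584]
ee_rot: [2.139, 2.3, 0.001]
force: [-2.8, 1.2, 11.6]
width: 0.003
```

Emit:
{"op": "play_rows", "data": {"rows": [[[0, -0.008, 0], [0, 0, 0], -1], [[0, -0.016, 0], [0, 0, 0], -1], [[0, -0.024, 0], [0, 0, 0], -1], [[0, -0.032, 0], [0, 0, 0], -1], [[0, -0.04, 0], [0, 0, 0], -1]]}}

```text
clock: 4.15
position: [0.576, -0.2111, 0.0584]
ee_rot: [2.137, 2.298, 0.003]
force: [2.4, -0.8, 5.8]
width: 0.003
```

```bash
python3 - <<'E'
from h import *
from cell import eyes
plan((.594,-.209,.15),np.pi/2+.069)
p,d=eyes.get_image("wrist")
cv2.imwrite("pics/w2.png",p[:300,:,::-1])
E
```

```text
clk 4.15 pos [ 0.576  -0.2111  0.0584] jawang 1.6436 tilt [ 0.004 -0.001 -1.   ] F [ 2.4 -0.8  5.8] w 0.003 
 shift [ 0.0015  0.0369 -0.1831] turn [0.0034 0.001  0.0036]
```

View pics/w2.png

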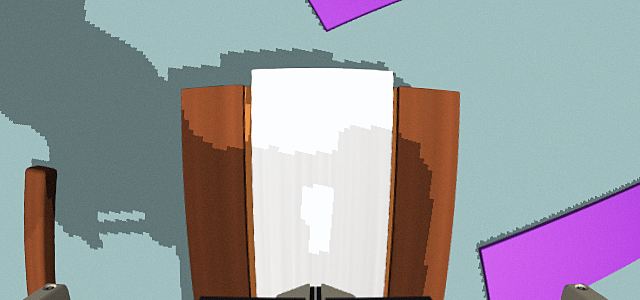

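The plate slides with the fingers: its front edge is at (252,69)-(393,71), just past the rest's end (181,88)-(460,91). I'll carry on.

Emit:
{"op": "play_rows", "data": {"rows": [[[0, -0.01, 0.002], [0, 0, 0], -1], [[0, -0.02, 0.002], [0, 0, 0], -1], [[0, -0.03, 0.002], [0, 0, 0], -1], [[0, -0.04, 0.002], [0, 0, 0], -1], [[0, -0.05, 0.002], [0, 0, 0], -1], [[0, -0.06, 0.002], [0, 0, 0], -1], [[0, -0.068, 0.002], [0, 0, 0], -1], [[0, -0.074, 0.002], [0, 0, 0], -1], [[0, -0.078, 0.002], [0, 0, 0], -1], [[0, -0.08, 0.002], [0, 0, 0], -1]]}}

```text
clock: 5.2
position: [0.5376, -0.2146, 0.0583]
ee_rot: [2.135, 2.296, 0.005]
force: [4.0, 0.5, 10.7]
width: 0.007
```

```bash
python3 - <<'E'
from h import *
from cell import eyes
plan((.594,-.209,.15),np.pi/2+.069)
p,d=eyes.get_image("wrist")
cv2.imwrite("pics/w3.png",p[:300,:,::-1])
E
```

```text
clk 5.2 pos [ 0.5376 -0.2146  0.0583] jawang 1.6435 tilt [ 0.007 -0.002 -1.   ] F [ 4.   0.5 10.7] w 0.007 
 shift [ 0.0025  0.1146 -0.1827] turn [0.0061 0.0021 0.0035]
```

View pics/w3.png

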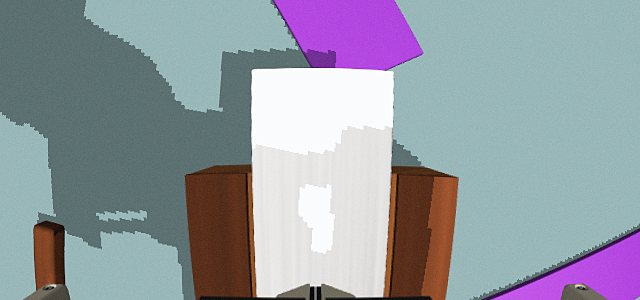

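Emit:
{"op": "play_rows", "data": {"rows": [[[0, -0.009, 0], [0, 0, 0], -1], [[0, -0.018, 0], [0, 0, 0], -1], [[0, -0.026, 0], [0, 0, 0], -1], [[0, -0.032, 0], [0, 0, 0], -1], [[0, -0.035, 0], [0, 0, 0], -1], [[0, -0.035, 0], [0, 0, 0], -1]]}}

```text
clock: 5.85
position: [0.52, -0.2159, 0.0583]
ee_rot: [2.135, 2.296, 0.005]
force: [3.0, -0.4, 13.6]
width: 0.007
```

Emit:
{"op": "play_rows", "data": {"rows": [[[0, 0, -0.01], [0, 0, 0], -1], [[0, 0, -0.04], [0, 0, 0], -1], [[0, 0, -0.1], [0, 0, 0], -1], [[0, -0.04, -0.16], [0, 0, 0], 1], [[0, -0.1, -0.2], [0, 0, 0], 1], [[0, -0.14, -0.2], [0, 0, 0], 1], [[0, -0.14, -0.2], [0, 0, 0], 1]]}}

```text
clock: 6.55
position: [0.4444, -0.2205, 0.1569]
ee_rot: [-2.142, -2.297, -0.0]
force: [-0.1, -0.2, -0.4]
width: 0.302
```

```bash
python3 - <<'E'
from h import *
from cell import eyes
plan((.594,-.209,.15),np.pi/2+.069)
p,d=eyes.get_image("wrist");np.savez("w4.npz",**eyes.get_calibration("wrist"))
cv2.imwrite("pics/w4.png",p[:,:,::-1])
p,d=eyes.get_image("top")
cv2.imwrite("pics/t4.png",p[:,:,::-1])
E
```

```text
clk 6.55 pos [ 0.4444 -0.2205  0.1569] jawang 1.6409 tilt [-0.     0.001 -1.   ] F [-0.1 -0.2 -0.4] w 0.302 
 shift [0.002  0.3001 0.0136] turn [-0.0004 -0.0007  0.0011]
```

View pics/w4.png

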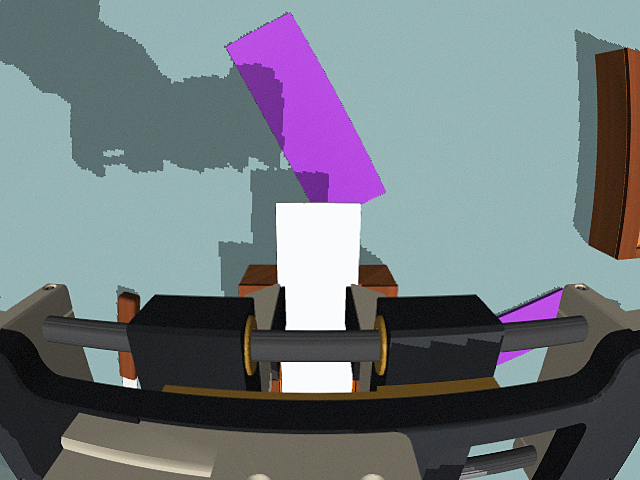

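View pics/t4.png

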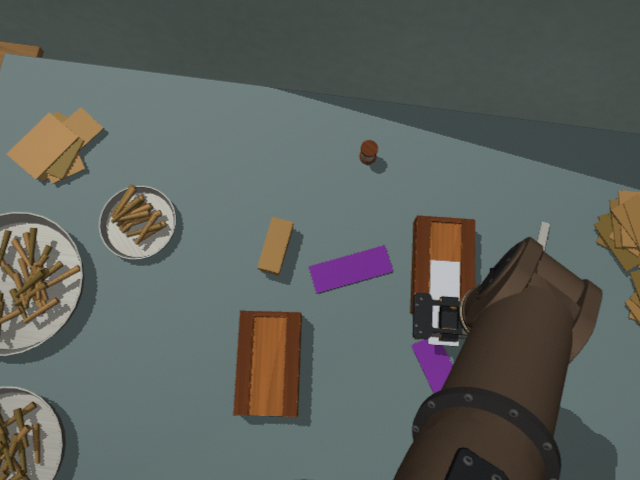

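The plate now overhangs, with its front corners at (276,203) and (360,203) in the wrist view and the rest's front top edge at row 265. The purple strip lies under the tip on the table.

```bash
python3 - <<'E'
from h import *
c=np.load("w4.npz")
P=fproj(c,[(276,203),(360,203),(246,266),(391,265)],.05);print(P.round(4))
f=P[:2].mean(0); r=P[2:].mean(0); print(np.hypot(*(P[1]-P[0])[:2]),np.hypot(*(P[3]-P[2])[:2]))
a=.069;u=np.array([np.cos(a),np.sin(a),0]); print("out",(r-f)@u,"plate centre",f+.085*u,"pt 39 from end",f+.039*u)
plan(list((f+.039*u)[:2])+[.09],np.pi/2+a)
E
```

```text
[[ 0.4166 -0.2503  0.05  ]
 [ 0.4123 -0.1913  0.05  ]
 [ 0.4653 -0.2707  0.05  ]
 [ 0.4568 -0.1631  0.05  ]]
0.05913971004218793 0.10788024419019712
out 0.046755361311901514 plate centre [ 0.49928139 -0.21494371  0.05      ] pt 39 from end [ 0.45339085 -0.21811519  0.05      ]
clk 6.65 pos [ 0.4471 -0.22    0.1564] jawang 1.643 tilt [ 0.  0. -1.] F [ 1.  -0.5  0.9] w 0.391 
 shift [0.0027 0.0127 0.1329] turn [ 0.0005 -0.0003  0.0031]
```

The row-266 line is the bottom edge of the rest's front face: its width comes out at 108 mm instead of 122. Using the earlier measured rest end (x 0.4755), about 61 mm is out, which agrees with the 74 mm slide.

Emit:
{"op": "play_rows", "data": {"rows": [[[0.003, 0.013, 0], [0, 0, 0], 1], [[0.003, 0.013, 0], [0, 0, 0], 1], [[0.003, 0.013, 0.03], [0, 0, 0], 1], [[0.003, 0.013, 0.08], [0, 0, 0], 1], [[0.003, 0.013, 0.12], [0, 0, 0], 1], [[0.003, 0.013, 0.14], [0, 0, 0], 1], [[0.003, 0.013, 0.14], [0, 0, 0], 1]], "newtons": 50}}

```text
clock: 7.35
position: [0.453, -0.2178, 0.0849]
ee_rot: [-2.137, -2.299, 0.002]
force: [-0.4, 0.2, 1.0]
width: 0.98
```

```bash
python3 - <<'E'
from h import *
from cell import eyes
plan((.4534,-.2181,.0365),np.pi/2+.069)
p,d=eyes.get_image("wrist");np.savez("w5.npz",**eyes.get_calibration("wrist"))
cv2.imwrite("pics/w5.png",p[:,:,::-1])
E
```

```text
clk 7.35 pos [ 0.453  -0.2178  0.0849] jawang 1.6436 tilt [-0.003  0.001 -1.   ] F [-0.4  0.2  1. ] w 0.98 
 shift [-0.0008  0.0009  0.0968] turn [-0.0025 -0.0008  0.0037]
```

View pics/w5.png

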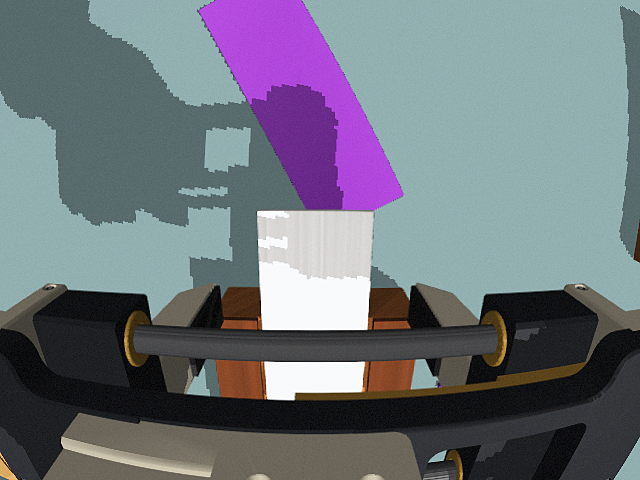

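The plate (258–374) sits centred between the open fingers (218 and 412). I descend with the pads about 12 mm clear of the rest face.

Emit:
{"op": "play_rows", "data": {"rows": [[[0, 0, 0.03], [0, 0, 0.003], 1], [[0, 0, 0.06], [0, 0, 0.003], 1], [[0, 0, 0.085], [0, 0, 0.003], 1], [[0, 0, 0.095], [0, 0, 0.003], 1], [[0, 0, 0.095], [0, 0, 0.003], 1]]}}

```text
clock: 7.9
position: [0.4534, -0.2181, 0.0385]
ee_rot: [-2.143, -2.297, 0.0]
force: [-1.3, 1.1, 0.9]
width: 0.999
```

```bash
python3 - <<'E'
from h import *
plan((.4534,-.2181,.0365),np.pi/2+.069)
E
```

```text
clk 7.9 pos [ 0.4534 -0.2181  0.0385] jawang 1.64 tilt [-0.001  0.    -1.   ] F [-1.3  1.1  0.9] w 0.999 
 shift [ 0.0001 -0.0001  0.0041] turn [-0.0005 -0.0003  0.0002]
```

Emit:
{"op": "play_rows", "data": {"rows": [[[0, 0, 0.003], [0, 0, 0], 0.6], [[0, 0, 0.003], [0, 0, 0], 0.4], [[0, 0, 0.003], [0, 0, 0], 0.3], [[0, 0, 0.003], [0, 0, 0], 0.1], [[0, 0, 0.003], [0, 0, 0], -0.2], [[0, 0, 0.003], [0, 0, 0], -1], [[0, 0, 0.003], [0, 0, 0], -1], [[0, 0, 0.003], [0, 0, 0], -1]], "newtons": 50}}

```text
clock: 8.7
position: [0.4536, -0.2181, 0.0373]
ee_rot: [2.143, 2.297, 0.0]
force: [0.3, -0.3, 1.4]
width: 0.638
```

Emit:
{"op": "play_rows", "data": {"rows": [[[0, 0, -0.005], [0, 0, 0], -1], [[0, 0, -0.015], [0, 0, 0], -1], [[0, 0, -0.03], [0, 0, 0], -1], [[0, 0, -0.05], [0, 0, 0], -1], [[0, 0, -0.07], [0, 0, 0], -1], [[0, 0, -0.08], [0, 0, 0], -1], [[0, 0, -0.08], [0, 0, 0], -1]]}}

```text
clock: 9.4
position: [0.4541, -0.2183, 0.0783]
ee_rot: [2.142, 2.296, 0.001]
force: [0.6, 0.3, -1.8]
width: 0.636
```

```bash
python3 - <<'E'
from h import *
from cell import eyes
plan((.4534,-.2181,.15),np.pi/2+.069)
p,d=eyes.get_image("wrist");np.savez("w6.npz",d=d,**eyes.get_calibration("wrist"))
cv2.imwrite("pics/w6.png",p[:,:,::-1])
p,d=eyes.get_image("scene")
cv2.imwrite("pics/s6.png",cv2.resize(p[150:350,130:400,::-1],None,fx=2.9,fy=2.9))
E
```

```text
clk 9.4 pos [ 0.4541 -0.2183  0.0783] jawang 1.6402 tilt [ 0.002 -0.    -1.   ] F [ 0.6  0.3 -1.8] w 0.636 
 shift [ 0.0005 -0.0012 -0.1435] turn [0.0017 0.0005 0.0004]
```

View pics/w6.png

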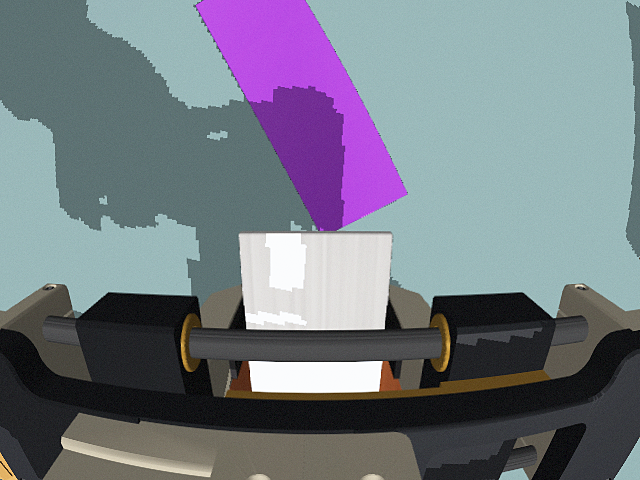

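View pics/s6.png

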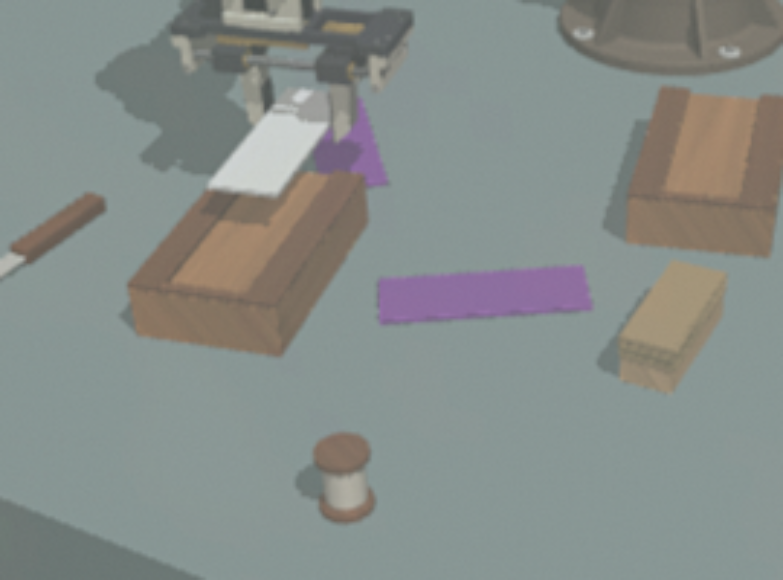

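The plate is held level-looking and clear of the rest (plate at (240–392, 235–390) in the wrist view). I'll check its tilt from depth and plan the transfer.

```bash
cat >> h.py <<'E'
def tilt(c,boxes):
    K,R,t,d=c["intrinsics"],c["R"],c["t"],c["d"]; pts=[]
    for (u0,u1,v0,v1) in boxes:
        v,u=np.mgrid[v0:v1,u0:u1]; z=d[v,u].ravel(); q=np.c_[(u.ravel()-K[0,2])/K[0,0],(v.ravel()-K[1,2])/K[0,0]]
        th=np.linalg.norm(q,axis=1); r=np.c_[q/th[:,None]*np.tan(th)[:,None],np.ones(len(q))]
        m=z>0; pts.append((r[m]*z[m,None]-t)@R)
    P=np.vstack(pts); 
    for _ in range(3):
        A=np.c_[P[:,:2],np.ones(len(P))]; k=np.linalg.lstsq(A,P[:,2],rcond=None)[0]; e=P[:,2]-A@k; P=P[abs(e)<max(2*e.std(),1e-4)]
    print("slope",k[:2].round(4),"rms",e.std().round(4),"mean",P.mean(0).round(4)); return k
E
python3 - <<'E'
from h import *
c=np.load("w6.npz"); tilt(c,[(255,375,245,310),(260,365,368,386)])
P=fproj(c,[(239,233),(393,233)],.0938); print(P, np.hypot(*(P[1]-P[0])[:2]))
f=P.mean(0); st={"position":np.array([.4541,-.2183,.0783])}
w=P[1]-P[0]; yaw=np.arctan2(w[1],w[0])-np.pi/2; print("yaw",yaw)
a=.0694;u=np.array([np.cos(a),np.sin(a)])
print("tcp from front",(st["position"][:2]-f[:2])@u,"lateral",(st["position"][:2]-f[:2])@[-u[1],u[0]])
E
```

```text
slope [-0.0097 -0.0004] rms 0.0005 mean [ 0.4409 -0.2201  0.0908]
[[ 0.41407516 -0.25044845  0.0938    ]
 [ 0.40996088 -0.19223861  0.0938    ]] 0.058355065692898576
yaw 0.07056277352156282
tcp from front 0.04219173262241717 lateral 0.00011805690138316002
```

```bash
python3 - <<'E'
from h import *
plan((.5263,.1443,.13),np.pi/2-.118)
E
```

```text
clk 9.5 pos [ 0.4536 -0.218   0.0773] jawang 1.6403 tilt [ 0.  0. -1.] F [-0.3 -0.3 -1.4] w 0.642 
 shift [ 0.7128  0.1955 -0.1053] turn [ 3.000e-04 -1.000e-04  1.791e-01]
```

Emit:
{"op": "play_rows", "data": {"rows": [[[0, 0, -0.03], [0, 0, 0], -1], [[0.01, 0, -0.06], [0, 0, 0], -1], [[0.04, 0.01, -0.09], [0, 0, 0.01], -1], [[0.08, 0.02, -0.1], [0, 0, 0.02], -1], [[0.12, 0.03, -0.105], [0, 0, 0.03], -1], [[0.16, 0.044, -0.105], [0, 0, 0.04], -1], [[0.2, 0.055, -0.105], [0, 0, 0.05], -1], [[0.24, 0.066, -0.105], [0, 0, 0.06], -1], [[0.28, 0.077, -0.105], [0, 0, 0.07], -1], [[0.32, 0.088, -0.105], [0, 0, 0.08], -1]]}}

```text
clock: 10.5
position: [0.486, -0.0546, 0.1293]
ee_rot: [-2.238, -2.204, 0.001]
force: [0.9, 0.3, -1.1]
width: 0.639
```

Emit:
{"op": "play_rows", "data": {"rows": [[[0.04, 0.01, 0], [0, 0, 0.01], -1], [[0.08, 0.018, 0], [0, 0, 0.02], -1], [[0.12, 0.026, 0], [0, 0, 0.03], -1], [[0.16, 0.035, 0], [0, 0, 0.04], -1], [[0.2, 0.044, 0], [0, 0, 0.05], -1], [[0.24, 0.053, 0], [0, 0, 0.06], -1], [[0.28, 0.062, 0], [0, 0, 0.07], -1], [[0.31, 0.07, 0], [0, 0, 0.08], -1], [[0.33, 0.075, 0], [0, 0, 0.09], -1], [[0.34, 0.078, 0], [0, 0, 0.1], -1]]}}

```text
clock: 11.5
position: [0.5276, 0.1147, 0.1293]
ee_rot: [-2.349, -2.085, 0.001]
force: [-0.4, -0.5, -1.6]
width: 0.643
```

```bash
python3 - <<'E'
from h import *
from cell import eyes
plan((.5263,.1443,.13),np.pi/2-.118)
E
```

```text
clk 11.5 pos [0.5276 0.1147 0.1293] jawang 1.452 tilt [-0.001 -0.    -1.   ] F [-0.4 -0.5 -1.6] w 0.643 
 shift [ 0.0584 -0.0096 -0.0014] turn [-0.0007  0.0002 -0.0008]
```

Emit:
{"op": "play_rows", "data": {"rows": [[[0.02, -0.003, 0], [0, 0, 0], -1], [[0.04, -0.006, 0], [0, 0, 0], -1], [[0.055, -0.009, 0], [0, 0, 0], -1], [[0.055, -0.009, 0], [0, 0, 0], -1], [[0.055, -0.009, 0], [0, 0, 0], -1]]}}

```text
clock: 12.0
position: [0.5265, 0.1417, 0.1298]
ee_rot: [2.349, 2.085, -0.0]
force: [0.6, 0.3, -0.5]
width: 0.641
```

```bash
python3 - <<'E'
from h import *
from cell import eyes
plan((.5263,.1443,.13),np.pi/2-.118)
p,d=eyes.get_image("wrist");np.savez("w7.npz",d=d,**eyes.get_calibration("wrist"))
cv2.imwrite("pics/w7.png",p[:,:,::-1])
p,d=eyes.get_image("top");np.savez("t7.npz",d=d,**eyes.get_calibration("top"))
cv2.imwrite("pics/t7.png",cv2.resize(p[190:310,200:350,::-1],None,fx=4,fy=4))
E
```

```text
clk 12.0 pos [0.5265 0.1417 0.1298] jawang 1.4519 tilt [ 0. -0. -1.] F [ 0.6  0.3 -0.5] w 0.641 
 shift [ 0.0052 -0.001  -0.0005] turn [ 0.      0.0001 -0.0008]
```

View pics/w7.png

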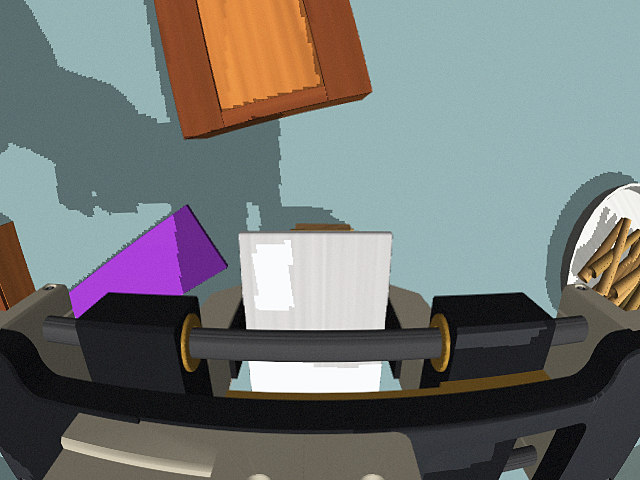

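View pics/t7.png

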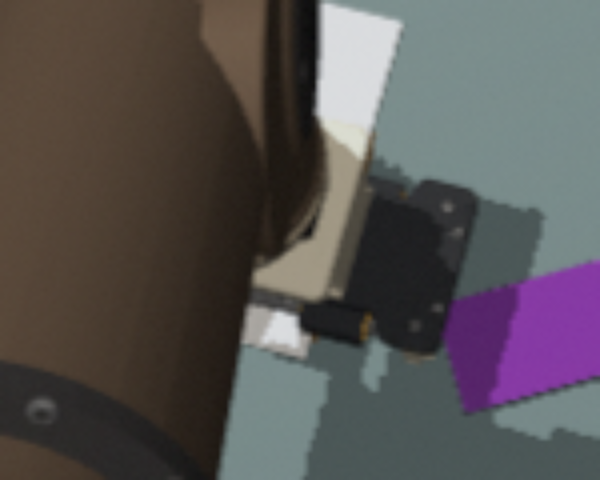

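```bash
python3 - <<'E'
from h import *
c=np.load("w7.npz")
p=cv2.imread("pics/w7.png"); cv2.imwrite("pics/w7c.png",cv2.resize(p[200:300,220:420],None,fx=4,fy=4,interpolation=cv2.INTER_CUBIC))
a=-.118;u=np.array([np.cos(a),np.sin(a)]);n=np.array([-u[1],u[0]])
for z in(0,.042):
  for s in(-.021,.021):
    q=np.r_[np.array([.571,.139])-.055*u+s*n,z]
    X=c["R"]@q+c["t"]; th=np.arctan2(np.hypot(*X[:2]),X[2]); print(z,s,(c["intrinsics"][:2,2]+c["intrinsics"][0,0]*th*X[:2]/np.hypot(*X[:2])).round(1))
tilt(c,[(255,375,245,310),(260,365,368,386)])
k=.1298+.0077+.005
P=fproj(c,[(239,233),(393,233)],k);f=P[:,:2].mean(0);print(P,"front dist",(np.array([.5265,.1417])-f)@u,(np.array([.5265,.1417])-f)@n)
E
```

```text
0 -0.021 [292.6 224.2]
0 0.021 [346.8 224.2]
0.042 -0.021 [289.  238.8]
0.042 0.021 [352.  238.7]
slope [-0.0109  0.0018] rms 0.0005 mean [0.5135 0.1417 0.1429]
[[0.48235529 0.11607917 0.1425    ]
 [0.48942327 0.1754905  0.1425    ]] front dist 0.04080920882401475 0.0007245224597846904
```

View pics/w7c.png

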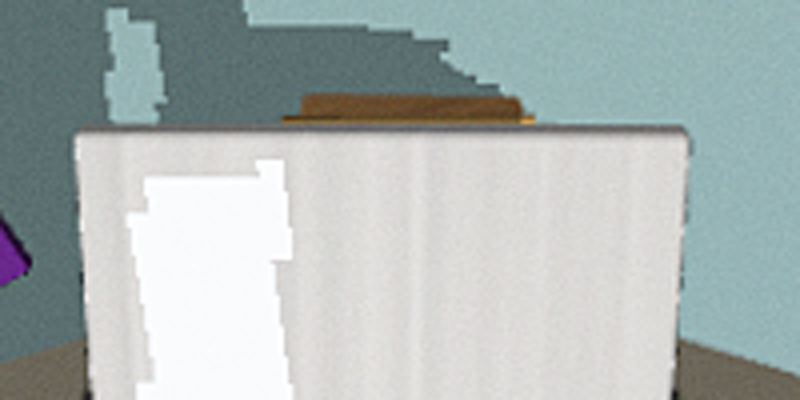

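The pack's near bottom edge shows at (295–350, 224), within 3 px of my prediction and parallel to it, so position and yaw agree to about 2–3 mm. I go down with a small sideways correction.

Emit:
{"op": "play_rows", "data": {"rows": [[[0.004, 0.001, 0], [0, 0, 0], -1], [[0.008, 0.001, 0.02], [0, 0, 0], -1], [[0.008, 0.001, 0.05], [0, 0, 0], -1], [[0.008, 0.001, 0.08], [0, 0, 0], -1], [[0.008, 0.001, 0.11], [0, 0, 0], -1], [[0.008, 0.001, 0.14], [0, 0, 0], -1], [[0.008, 0.001, 0.16], [0, 0, 0], -1], [[0.008, 0.001, 0.172], [0, 0, 0], -1], [[0.008, 0.001, 0.176], [0, 0, 0], -1], [[0.008, 0.001, 0.176], [0, 0, 0], -1]]}}

```text
clock: 13.1
position: [0.5276, 0.1457, 0.0417]
ee_rot: [2.35, 2.085, 0.0]
force: [0.2, 0.1, -2.2]
width: 0.639
```

```bash
python3 - <<'E'
from h import *
from cell import eyes
plan((.5273,.1455,.0343),np.pi/2-.118)
p,d=eyes.get_image("scene")
cv2.imwrite("pics/s8.png",cv2.resize(p[180:310,270:450,::-1],None,fx=4.4,fy=4.4))
p,d=eyes.get_image("wrist")
cv2.imwrite("pics/w8.png",p[:,:,::-1])
E
```

```text
clk 13.1 pos [0.5276 0.1457 0.0417] jawang 1.4516 tilt [ 0.  0. -1.] F [ 0.2  0.1 -2.2] w 0.639 
 shift [-0.0004 -0.0006  0.0148] turn [ 0.     -0.     -0.0012]
```

View pics/s8.png

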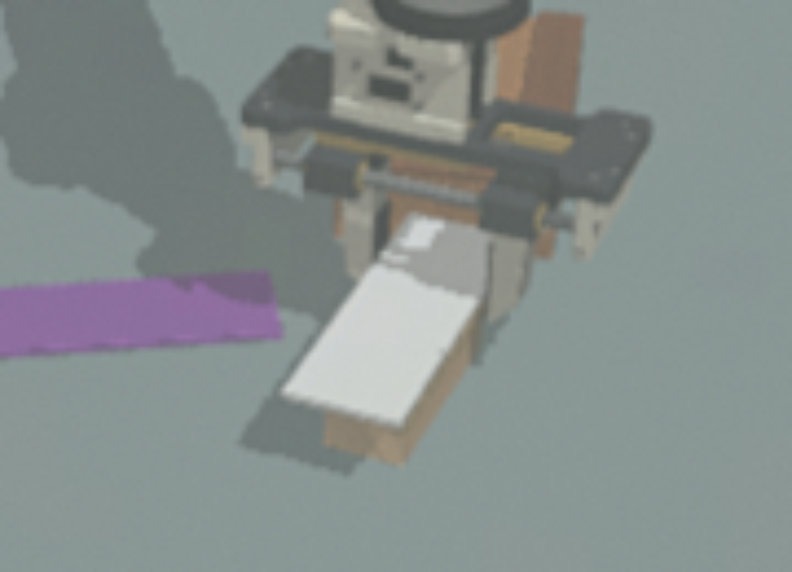

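View pics/w8.png

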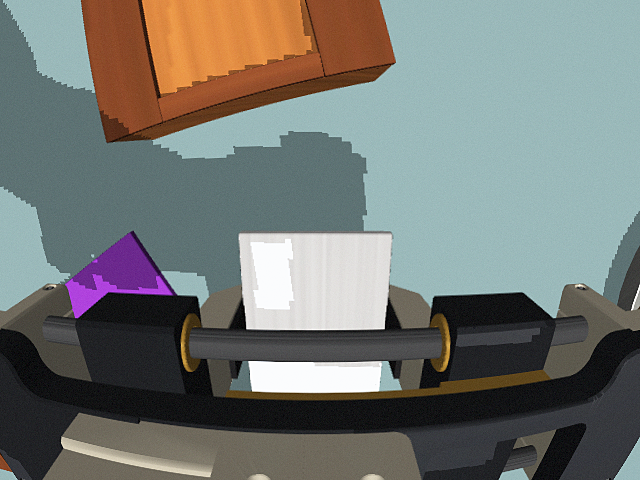

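The plate is over the pack and in line with it: in the scene crop its far corners are at (283,392) and (403,425), with the pack's light block below. I lower slowly to contact.

Emit:
{"op": "play_rows", "data": {"rows": [[[0, 0, 0.004], [0, 0, 0], -1], [[0, 0, 0.008], [0, 0, 0], -1], [[0, 0, 0.011], [0, 0, 0], -1], [[0, 0, 0.011], [0, 0, 0], -1]]}}

```text
clock: 13.6
position: [0.5274, 0.1457, 0.036]
ee_rot: [-2.35, -2.085, 0.0]
force: [0.2, -0.4, -0.7]
width: 0.641
```

Emit:
{"op": "play_rows", "data": {"rows": [[[0, 0, 0.002], [0, 0, 0], -1], [[0, 0, 0.002], [0, 0, 0], -1]]}}

```text
clock: 13.8
position: [0.5276, 0.1457, 0.0352]
ee_rot: [-2.35, -2.085, -0.0]
force: [0.3, 0.0, -1.1]
width: 0.638
```

Emit:
{"op": "play_rows", "data": {"rows": [[[0, 0, 0.002], [0, 0, 0], -1], [[0, 0, 0.002], [0, 0, 0], -1]]}}

```text
clock: 14.0
position: [0.5277, 0.1457, 0.0345]
ee_rot: [-2.35, -2.085, -0.001]
force: [-1.1, -0.1, 3.4]
width: 0.641
```

Emit:
{"op": "play_rows", "data": {"rows": [[[0, 0, 0.001], [0, 0, 0], -1], [[0, 0, 0.001], [0, 0, 0], -1]], "newtons": 15}}

```text
clock: 14.2
position: [0.5277, 0.1457, 0.0344]
ee_rot: [-2.35, -2.085, -0.001]
force: [-3.1, -0.9, 9.9]
width: 0.652
```

Emit:
{"op": "play_rows", "data": {"rows": [[[0, 0, 0], [0, 0, 0], 0.3], [[0, 0, 0], [0, 0, 0], 0.4], [[0, 0, 0], [0, 0, 0], 0.6], [[0, 0, 0], [0, 0, 0], 1], [[0, 0, 0], [0, 0, 0], 1], [[0, 0, 0], [0, 0, 0], 1], [[0, 0, 0], [0, 0, 0], 1]]}}

```text
clock: 14.9
position: [0.5275, 0.1457, 0.0337]
ee_rot: [-2.35, -2.085, 0.0]
force: [-0.5, 0.6, 0.4]
width: 0.998
```

```bash
python3 - <<'E'
from h import *
from cell import eyes
plan((.5273,.1455,.0343),np.pi/2-.118)
p,d=eyes.get_image("wrist");c=eyes.get_calibration("wrist")
np.savez("w9.npz",d=d,**c); tilt(np.load("w9.npz"),[(265,365,245,310),(265,365,368,386)])
cv2.imwrite("pics/w9.png",p[:,:,::-1])
E
```

```text
clk 14.9 pos [0.5275 0.1457 0.0337] jawang 1.4516 tilt [-0. -0. -1.] F [-0.5  0.6  0.4] w 0.998 
 shift [-0.0004 -0.0004 -0.0013] turn [-0.0001  0.     -0.0011]
slope [-0.0008  0.0004] rms 0.0005 mean [0.5153 0.1461 0.0475]
```

View pics/w9.png

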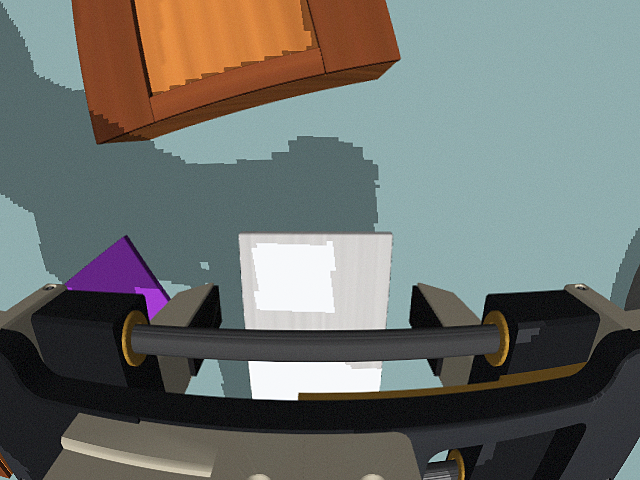

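The plate lies flat (slope under 0.001, top at 47.5 mm), and both fingers are clear of it (218 and 412 against plate edges 240 and 392). I'll lift straight up and out of the top camera's view.

Emit:
{"op": "play_rows", "data": {"rows": [[[0, 0, -0.03], [0, 0, 0], 1], [[0, 0, -0.08], [0, 0, 0], 1], [[0, 0, -0.15], [0, 0, 0], 1], [[0, 0, -0.22], [0, 0, 0], 1], [[0, -0.05, -0.3], [0, 0, 0], 1], [[-0.06, -0.12, -0.34], [0, 0, 0], 1], [[-0.14, -0.18, -0.34], [0, 0, 0], 1], [[-0.22, -0.22, -0.34], [0, 0, 0], 1], [[-0.3, -0.24, -0.34], [0, 0, 0], 1], [[-0.36, -0.24, -0.34], [0, 0, 0], 1]]}}

```text
clock: 15.95
position: [0.3847, -0.0205, 0.2037]
ee_rot: [-2.349, -2.084, -0.001]
force: [1.8, 0.1, -0.3]
width: 1.0
```

```bash
python3 - <<'E'
from h import *
from cell import eyes
plan((.5273,.1455,.0343),np.pi/2-.118)
p,d=eyes.get_image("top")
cv2.imwrite("pics/t10.png",p[:,:,::-1])
hsv=cv2.cvtColor(p,cv2.COLOR_RGB2HSV); m=((hsv[...,1]<40)&(hsv[...,2]>120)).astype(np.uint8); m[:, :240]=0;m[:,310:]=0;m[:200]=0;m[300:]=0
ct=max(cv2.findContours(m,0,2)[0],key=cv2.contourArea)[:,0]
P=proj(eyes.get_calibration("top"),ct,.047)[:,:2]; print(cv2.minAreaRect(P.astype(np.float32)*1000))
E
```

```text
clk 15.95 pos [ 0.3847 -0.0205  0.2037] jawang 1.4511 tilt [-0.001  0.001 -1.   ] F [ 1.8  0.1 -0.3] w 1.0 
 shift [0.3632 0.2437 0.3392] turn [-0.0006 -0.0012 -0.0016]
((574.56005859375, 142.49510192871094), (182.75143432617188, 145.50929260253906), 8.024177551269531)
```

View pics/t10.png

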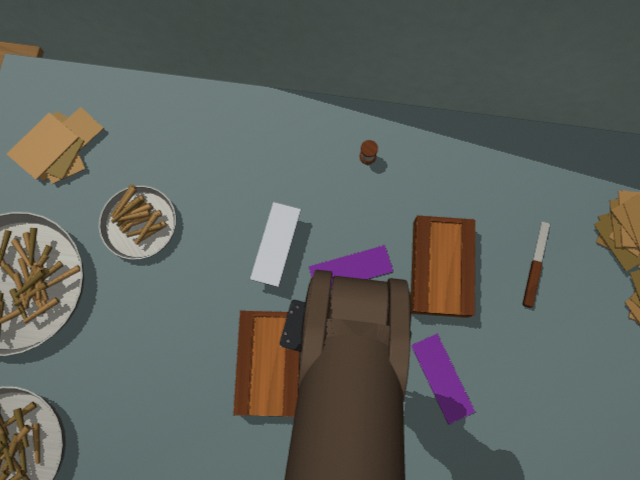

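The plate lies on the pack with its centre at about (276,245), which is where the pack was. The spool and knife are unmoved. I'll measure it with a stricter mask.

```bash
python3 - <<'E'
from h import *
from cell import eyes
import cv2
p=cv2.imread("pics/t10.png"); hsv=cv2.cvtColor(p,cv2.COLOR_BGR2HSV); m=((hsv[...,1]<40)&(hsv[...,2]>150)).astype(np.uint8); m[:, :240]=0;m[:,310:]=0;m[:195]=0;m[295:]=0
ct=max(cv2.findContours(m,0,2)[0],key=cv2.contourArea)[:,0]
P=proj(eyes.get_calibration("top"),ct,.047)[:,:2]; print(cv2.minAreaRect(P.astype(np.float32)*1000))
E
```

```text
((573.1920776367188, 139.25686645507812), (60.69403839111328, 169.89788818359375), 82.85704803466797)
```

Emit:
{"op": "play_rows", "data": {"rows": [[[0, 0, 0], [0, 0, 0], 1], [[0, 0, 0], [0, 0, 0], 1], [[0, 0, 0], [0, 0, 0], 1]]}}

```text
clock: 16.3
position: [0.3873, -0.0178, 0.2037]
ee_rot: [-2.348, -2.087, 0.0]
force: [0.3, -0.4, -0.5]
width: 1.002
```

```bash
python3 -c "
from cell import arm
print(arm.observe()['dq'].round(3)); print(arm.sign_off())"
```

```text
[-0.004  0.003  0.001  0.001  0.001  0.001  0.002]
the job is handed in; nothing more can be done
None
```

The aluminium plate is lying flat and centred on the leaf pack, released, and the job is handed in at 16.3 s; the hand-in reports no verdict.

**What I did:** I pressed on the plate with about 6–14 N, slid it until about 61 mm was out over the open end, and left it resting there untouched for about 2 s. I then gripped it by its long edges, lifted it, laid it on the pack, let go and backed the arm off.

**Last checks:**

| Check | Result |
|---|---|
| Plate centre (top camera) | (573, 139) mm |
| Pack centre, measured before the move | (571, 139) mm |
| Plate yaw against the pack's | −0.125 against about −0.118 rad |
| Plate tilt (wrist depth) | under 0.001 rad |
| Plate top height | 47.5 mm (47 expected) |

The spool, knife and dish look unmoved in the last top picture.

**Disagreements:**
- **Pack position:** the wrist camera put the pack's near end about 2.5 mm further to +y than the top camera did. I placed the plate between the two, well inside the 11 mm tolerance.
- **Overhang:** one early reading gave 47 mm. It had taken the rest's bottom edge for its top edge; the 74 mm slide and the earlier rest measurement both give 61 mm.

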